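# Close the overfilled demagnetiser and start it

## Task

The lid of the bench demagnetiser cannot go on while the long square tube lies across its top: lay that tube down in the chamber, lengthwise in the free lane beside the shorter tube. Then put the lid on so that it sits fully home, and after that pull the spring knob on the console out to its stop and let it go back to rest. Lower the tube and the lid into place rather than dropping them, keep the other pieces in the chamber, and leave everything else on the table where it is.

Things in the scene. Friction and masses are not known exactly. Their poses are not given: they have to be found in the camera images.
- demag: Bench demagnetiser, fixed. Origin: on the table under the middle of its open chamber; x along the chamber (away from the robot at yaw 0), y across it (to the robot's left), z up. Chamber inside 197 x 150 mm (x by y), outside 205 x 158 mm, walls 4 mm. On its -y side a sloping console (y = -79 to -204 mm, up to 116 mm high) carries the start knob.
- chamber_floor (a point): Middle of the chamber's inner floor, 44 mm above the table.
- chamber_rim (a point): Middle of the chamber's open mouth at rim height, 112 mm above the table. The lid seats only if everything in the chamber lies lower than 104 mm above the table (8 mm below the rim).
- long_tube: The long square steel tube, 175 x 40 x 40 mm, about 0.6 kg, at the start lying crosswise over the chamber on its two long rims (its underside 112 mm above the table). Origin: centre of its underside as it starts; x along its length, z up.
- long_tube_center (a point): Middle of the long tube's volume, 20 mm above its underside.
- short_tube: Shorter square steel tube, 150 x 40 x 40 mm, about 0.5 kg, lying lengthwise on the chamber floor, its centre line about 44 mm to the left (+y) or right (-y) of the chamber's; the other side is the free lane, about 97 mm wide up to the wall. Origin: centre of its underside; x along its length. It stays in the chamber.
- short_tube_center (a point): Middle of the short tube's volume, 20 mm above its underside.
- flat_bar: Flat steel bar 150 x 56 x 6 mm, lying lengthwise on the chamber floor in the free lane; the long tube goes on top of it. Origin: centre of its underside. It stays in the chamber.
- lid: Loose aluminium lid, 0.5 kg, at the start on the table to the right. Origin: centre of its underside; x along its length. A stepped plug (lower 4 mm: 177 x 130 mm, next 4 mm: 187 x 140 mm) drops into the chamber with 5 mm play all round; the 205 x 158 mm plate above (z 8 to 12 mm) rests on the rim. Seated, its origin is 104 mm above the table, level, either way round lengthwise.
- lid_handle (a point): Middle of the lid's straight bar handle, 47 mm above the lid's origin. The bar runs along the lid's x: 110 mm long, 14 mm wide, 14 mm high, with two posts 14 mm square 43 mm either side of the middle and 28 mm free between bar and plate.
- start_knob (a joint): Travel of the spring start knob: 0 at rest (in), 0.018 m pulled out to its stop. The spring pulls it in with about 3 N at rest and 9.5 N at the stop; let go, it goes back in.
- knob_grip (a point): Middle of the knob's cylindrical grip (36 mm across, 28 mm long along its axis), 34 mm out from the console panel and about 116 mm above the table. Its z axis is the pull direction: straight out of the panel, 0.436 rad (25 degrees) from vertical, leaning to the demagnetiser's -x. In the demagnetiser's frame it rests at (-25, -141.5, 115.5) mm.
- wire_brush: Bystander to leave alone: wire brush with a wooden handle, lying to the left of the demagnetiser.
- hammer: Bystander to leave alone: hammer, lying to the left.
- spanner: Bystander to leave alone: spanner, lying to the right of the demagnetiser.
- pipe_stub: Bystander to leave alone: short steel pipe stub, 60 mm across, 75 mm tall, standing behind the demagnetiser.
- thick_sleeve: Bystander to leave alone: thick steel sleeve, 68 mm across, 50 mm tall, standing behind the demagnetiser.
- spray_can: Bystander to leave alone: can, 66 mm across, 110 mm tall, standing behind and left of the demagnetiser.
- tin: Bystander to leave alone: open blue tin, about 90 mm across, 100 mm tall, standing behind the demagnetiser.
Not all that is in view belongs to the job. What is shaped like the long_tube but yellow is not meant.

How it is judged (in metres and radians):
On the way, in this order (a step that is already met when the one before it is completed fails the run):
1. the long tube lies lengthwise in the chamber, below the fill line (x of long_tube_center in the frame of demag between -0.03 and 0.03 m and y of long_tube_center in the frame of demag between -0.06 and 0.06 m and z of long_tube_center in the frame of demag below 0.08 m and angle between long_tube's own x axis and vertical between 1.4208 and 1.7208 rad), for 0.2 s.
2. the lid sits fully home on the chamber, the tubes and the bar inside (all of step 1 and x of short_tube_center in the frame of demag between -0.05 and 0.05 m and y of short_tube_center in the frame of demag between -0.07 and 0.07 m and z of short_tube_center in the frame of demag below 0.08 m and z of flat_bar in the frame of demag below 0.07 m and x of flat_bar in the frame of demag between -0.05 and 0.05 m and y of flat_bar in the frame of demag between -0.07 and 0.07 m and x of lid in the frame of demag between -0.008 and 0.008 m and y of lid in the frame of demag between -0.008 and 0.008 m and z of lid in the frame of demag between 0.102 and 0.106 m and angle between lid's own z axis and vertical below 0.03 rad), for 0.3 s.
3. the start knob is pulled out to near its stop with the lid home (value of joint start_knob above 0.013 m and x of lid in the frame of demag between -0.008 and 0.008 m and y of lid in the frame of demag between -0.008 and 0.008 m and z of lid in the frame of demag between 0.102 and 0.106 m and angle between lid's own z axis and vertical below 0.03 rad), for 0.1 s.
At the end, for the whole second after the job is handed in: Long tube level (0.15 rad) in the chamber, its middle under 80 mm high and within 30 mm lengthwise, 60 mm sideways of the centre; short tube and bar still in it; lid home (104 +/- 2 mm, 8 mm each way, tilt under 0.03 rad) and at rest; knob, once pulled past 13 mm, back within 3 mm of rest (all of step 2 and value of joint start_knob below 0.003 m and linear speed of each of lid, long_tube below 0.02 m/s); the robot touches nothing.
It fails at once if the long tube is dropped (falls faster than 0.6 m/s out of the fingers) (linear speed of long_tube above 0.6 m/s and contact force between long_tube and the fingers below 0.1 N).
It fails at once if the lid is dropped (falls faster than 0.6 m/s out of the fingers) (linear speed of lid above 0.6 m/s and contact force between lid and the fingers below 0.1 N).
It fails at once if a bystander is moved more than 30 mm (distance of any of wire_brush, hammer, spanner, pipe_stub, thick_sleeve, spray_can, tin from where it was at the start of the episode above 0.03 m).
It also fails if it takes over 72 s, if anything falls off the work surface, if the arm or the gripper's body presses on something with over 40 N, if the wrist force passes 120 N, or if a joint passes its speed limit or range.

## Robot

A 6-joint arm with a two-finger parallel gripper is mounted at the origin on the work surface. World frame = base frame: x ahead of the robot, y to its left, z up, the work surface at z = 0. Lengths are in mm, angles in rad, forces in N, time in s.
With the tool pointing down it reaches from about 400 to 925 mm from the base axis. Payload 12.5 kg.
Tool frame: the origin (TCP) lies on the mounting face of the last link; the fingertips stand 190 mm ahead of it and the grasp point (between the pads) lies 171 mm ahead of it; z points along the fingers, y is the line along which they close (so a half turn about z gives the same grasp; the last joint's range is limited). The gripper opens to 95 mm and grips with 3 to 60 N. Pads are 20 mm wide; open, the fingers measure 119 mm over their backs; the gripper's body (75 mm by 180 mm) begins 59 mm behind the grasp point.
Start: joints at [-1.346, 0.491, 1.559, -0, 1.092, -0.106], TCP at [203.019, -591.108, 404.761] pointing down, gripper open.
Joint ranges: [-3.1, 3.1], [-0.84, 2.19], [0.05, 2.79], [-1.13, 4.28], [0.06, 2.93], [-2.69, 2.69]. Speed limits (rad/s): [2.22, 2.22, 2.79, 3.14, 3.14, 3.14].

## Interface

Orientations are given as [roll, pitch, yaw] about the fixed x, y, z axes, in that order (R = Rz(yaw) Ry(pitch) Rx(roll)).
In Python, from cell import env gives the robot as it stands.
- The arm moves only by the tool carry_out, never from a script. Its argument "series" is a list of rows, each a list of 5 numbers: the shift along the tool's x, y, z in m, then the turn about the tool's z in degrees, then the opening, from 0 (shut) to 1 (fully open). A call has 1 to 20 rows; each row is the pose to reach, as a shift and turn from the pose commanded when the call began, along the tool's axes at that moment; what a row does not reach only later rows make up. A row lasts 1/8 s, in which the tool goes at most 62.5 mm and 10.7 degrees, less where a joint would pass 70% of its speed; a pose out of reach is approached as far as the arm can. A call with a gripper value outside its range is refused whole. The fingers move at their own pace and stop on an object; the grip force is fixed at half the most. Time passes only in rows, so rows that repeat a pose let the fingers close. It gives the time, the measured TCP pose, the force, the opening and the grip force at its end, in the units of the state.
- env.state(): the state, without advancing time (a new reading comes with each control period).
- env.read_camera(name): name is "scene" or "top" or "wrist"; returns (picture, depth): 384x512x3 uint8, red, green, blue; 384x512 float32, mm along the optical axis (not along the pixel's ray), 0 where there is no reading.
- env.get_calibration(name): a dict with "intrinsics" (3x3 intrinsics, pixels), "cam_to_world" (4x4, takes a point from camera to world coordinates); the wrist camera has in their place "T_tool_cam" (4x4, takes a point from camera to tool coordinates, whose origin is the TCP and whose axes are the flange's). Camera axes: x right, y up, looking along -z (the intrinsics and any distortion apply to the point x, -y, -z); pixel columns grow to the right and rows downward; lengths in mm; the calibration is good to about 2 mm. A picture is of the moment at which its call begins: read the wrist's pose just before it. get_calibration takes no time and is no camera call.
- env.job_done(): hands the job in; it is judged then, once.
The state is a dict: "t": time; "joints": joint angles; "qvel": joint speeds; "tau": joint torques, N m; "eef_pos": TCP position; "tcp_rot": TCP orientation; "ft_force": force on the tool from outside, world axes, zero at the start; "moment": the same for the moment, N m; "opening": opening from 0.0 (shut) to 1.0 (fully open); "grip_force": force on a finger pad.
Only numpy, scipy, OpenCV 4.12 (cv2) and the standard library are available. Lean on these libraries where they do the work, as an engineer would, in place of code of your own. Each camera call takes 0.05 s, during which the arm holds its last target. There are 200 camera calls.

## Working session

There is one attempt and no reset: what is moved stays moved. The work goes in short steps, Python scripts to look and compute and a tool call to move; the robot and the scene stay as the last step left them, time stands still between calls to the robot, and variables do not carry over. Pictures are saved under pics/ and viewed, at most 10 in all, crops included, and the job is handed in when it is done.

Besides the shell and the picture viewer there is one more tool, called after "Emit:" by a JSON object that holds its "method" and its "body", one argument or row to a line. carry_out: Moves the arm, as the interface text tells. Its arguments: {"type":"object","properties":{"series":{"type":"array","items":{"type":"array","items":{"type":"number"}}}},"required":["series"]}

```bash
mkdir -p pics
cat > h.py <<'E'
import numpy as np, cv2
from cell import env
from scipy.spatial.transform import Rotation as R
def cloud(name):
    s=env.state(); im,d=env.read_camera(name); c=env.get_calibration(name)
    K=np.array(c["intrinsics"]); 
    if name=="wrist":
        T=np.eye(4);T[:3,:3]=R.from_euler('xyz',s["tcp_rot"]).as_matrix();T[:3,3]=s["eef_pos"]; T=T@np.array(c["T_tool_cam"])
    else: T=np.array(c["cam_to_world"])
    v,u=np.mgrid[:384,:512]
    P=np.stack([(u-K[0,2])/K[0,0]*d,-(v-K[1,2])/K[1,1]*d,-d],-1)
    W=P@T[:3,:3].T+T[:3,3]; W[d<=0]=np.nan
    return im,d,W
def save(n,im): cv2.imwrite(f"pics/{n}.png",cv2.cvtColor(im,cv2.COLOR_RGB2BGR))
E
python3 - <<'E'
from h import *
print(env.state())
a,d,W=cloud("top"); np.save("top.npy",W); b,d2,W2=cloud("scene"); np.save("scene.npy",W2)
print({k:np.shape(v) if k!='intrinsics' else v for k,v in env.get_calibration("top").items()})
save("top0",cv2.resize(a,(800,600))); save("scene0",cv2.resize(b,(800,600))); cv2.imwrite("topraw.png",a[:,:,::-1])
E
```

```text
{'t': 0.0, 'joints': array([-1.34565785e+00,  4.91544867e-01,  1.55944892e+00, -4.69644869e-05,
        1.09169126e+00, -1.05614010e-01]), 'qvel': array([-0.00198341,  0.00058225, -0.00084187,  0.00085303, -0.00183602,
        0.0019065 ]), 'tau': array([-1.03592552e-03, -6.12643290e+01, -2.58189100e+01,  6.91403914e-02,
        4.81019507e-02, -1.06462298e-04]), 'eef_pos': array([ 202.97375962, -591.08565303,  404.1709449 ]), 'tcp_rot': array([-3.14050195e+00, -7.37369127e-05,  3.30774124e-01]), 'ft_force': array([-0.36450965,  0.59706684, -0.27356332]), 'moment': array([0.04376261, 0.01254001, 0.05336528]), 'grip_force': 0.0, 'opening': 0.9992502815000156}
{'intrinsics': array([[429.36418494,   0.        , 252.7478892 ],
       [  0.        , 429.36418494, 194.46196277],
       [  0.        ,   0.        ,   1.        ]]), 'cam_to_world': (4, 4)}
```

View pics/top0.png

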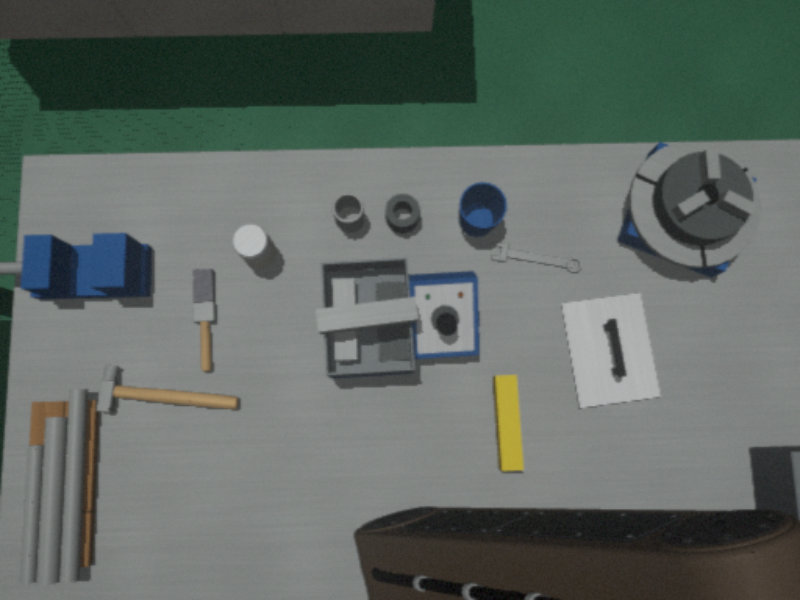

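View pics/scene0.png

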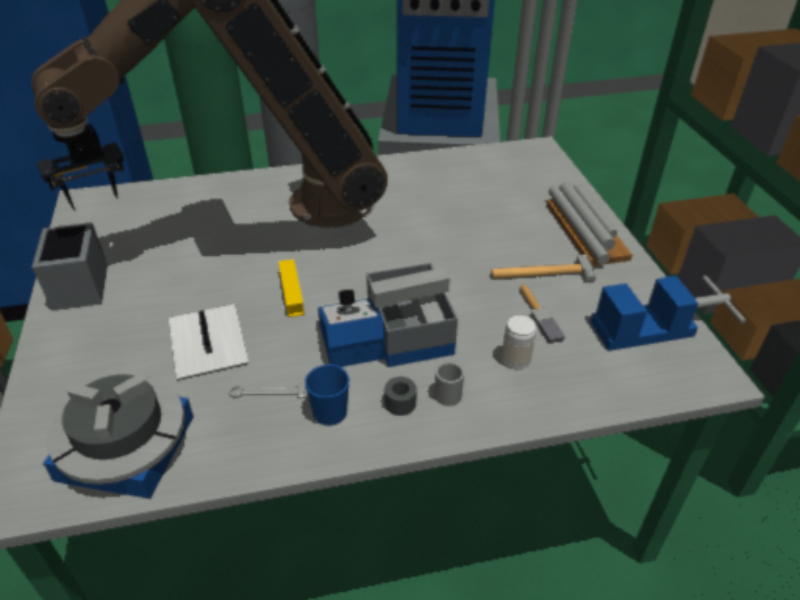

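The top picture shows two tube shapes: a grey one lying across the chamber at (367,316) and a yellow one on the table at (510,423). The grey one fits, since it lies across the rims and yellow is excluded. The short tube is at (345,320), on the left (+y), so the free lane is on the right. The lid is at (612,350) and the knob at (445,322). I'll confirm with a crop and measure.

Run:
```python
from h import *
W=np.load("top.npy"); im=cv2.imread("topraw.png")
save("crop",cv2.resize(im[150:270,190:440],(800,384),interpolation=cv2.INTER_CUBIC)[:,:,::-1])
def rect(box,zl,zh,n,src=W):
    u0,u1,v0,v1=[int(x*.64) for x in box]
    Q=src[v0:v1,u0:u1].reshape(-1,3); Q=Q[(Q[:,2]>zl)&(Q[:,2]<zh)]
    # keep largest component by minAreaRect
    (c,s,a)=cv2.minAreaRect(Q[:,:2].astype(np.float32)); print(n,len(Q),np.round(c,1),np.round(s,1),round(a,2),'z',np.round(np.percentile(Q[:,2],[5,50,95]),1))
    return Q
rect((300,435,290,345),142,165,"tube top")
Q=rect((310,425,250,385),107,120,"rim")
rect((325,365,270,370),76,95,"short")
rect((360,412,270,370),46,60,"bar")
rect((370,385,270,370),30,46.5,"floor")
rect((555,670,285,415),6,25,"lidplate")
rect((590,640,310,385),40,70,"handle")
rect((425,470,300,345),112,150,"knob")
rect((485,585,240,280),2,40,"spanner")
rect((485,530,370,480),10,60,"yellow")
rect((200,300,340,420),2,60,"hammer")
rect((450,515,175,245),80,130,"tin")
print("table",np.nanmedian(W[int(420*.64):int(480*.64),int(300*.64):int(400*.64),2]))
```

```text
tube top 972 [580.4 101.7] [ 40.8 174.8] 5.89 z [147.6 151.6 155.3]
rim 458 [584.5  88.5] [205.3 186.9] 2.0 z [107.8 111.8 116.2]
short 512 [576.  151.6] [163.8  53.9] 1.16 z [79.5 83.8 88. ]
bar 780 [587.7  70.9] [ 93.6 189. ] 89.17 z [46.4 49.3 53.8]
floor 267 [589.   86.8] [ 27.2 190. ] 88.71 z [39.7 43.4 46.1]
lidplate 3224 [ 526.  -369.8] [220.8 253.3] 86.61 z [ 7.5 11.7 15.8]
handle 220 [ 520.6 -364.4] [108.4  16.8] 7.56 z [43.1 52.9 57.7]
knob 153 [563.7 -38. ] [40.7 33.7] 17.7 z [117.  127.3 133.8]
spanner 517 [ 704.9 -228.9] [197.3  80.5] 88.69 z [ 2.2  5.3 10.9]
yellow 939 [ 387.5 -155.6] [174.4  41.2] 1.23 z [22.6 39.6 44. ]
hammer 1052 [482.5 333.7] [192.4 150.1] 88.6 z [ 2.2  4.2 24.9]
tin 236 [ 788.1 -117.2] [85.6 86.3] 86.92 z [ 81.5  95.9 102.7]
table 0.2598712609753875
```

View pics/crop.png

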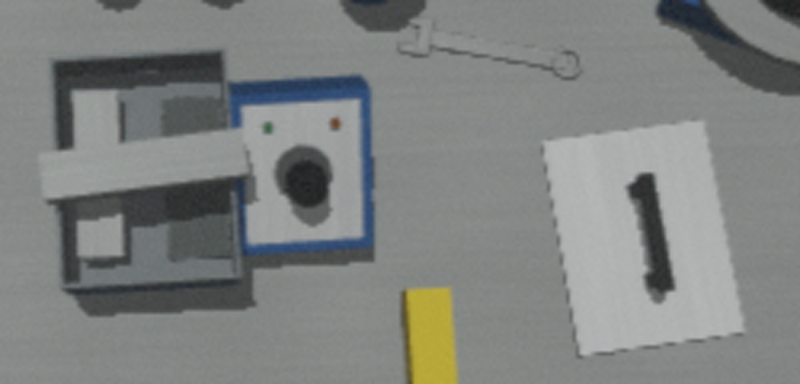

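The crop confirms it: the grey tube at crop pixel (145,165) spans both long rims of the chamber. The lid's handle is at (652,235). Next I'll refine the demag and lid poses with fits.

```bash
cat >> h.py <<'E'
from scipy.optimize import differential_evolution
import json
def fitbox(P,L,Wd,c0,a0,inner=None,r=30):
    "robust rectangle fit: P xy points that fill a LxWd rectangle (ring if inner). Returns x,y,yaw"
    def cost(p):
        c,s=np.cos(p[2]),np.sin(p[2]); q=np.abs((P-p[:2])@np.array([[c,-s],[s,c]]))
        dx,dy=q[:,0]-L/2,q[:,1]-Wd/2
        if inner: m=4.; dist=np.maximum(np.maximum(dx,dy),0)+np.maximum(np.minimum(-dx,-dy)-m,0)
        else: dist=np.maximum(dx,0)+np.maximum(dy,0)
        return np.minimum(dist,8).mean()
    b=[(c0[0]-r,c0[0]+r),(c0[1]-r,c0[1]+r),(a0-.2,a0+.2)]
    o=differential_evolution(cost,b,seed=1,tol=1e-8,maxiter=300); return o.x,o.fun
def sel(W,cx,cy,rx,ry,zl,zh):
    Q=W.reshape(-1,3); Q=Q[np.isfinite(Q).all(1)]
    return Q[(abs(Q[:,0]-cx)<rx)&(abs(Q[:,1]-cy)<ry)&(Q[:,2]>zl)&(Q[:,2]<zh)]
def to(cur,tgt):
    "cur,tgt = x,y,z(mm),yaw(rad): shift m in tool axes, turn deg"
    d=np.array(tgt[:3])-cur[:3]; c,s=np.cos(cur[3]),np.sin(cur[3])
    return np.round([(c*d[0]+s*d[1])/1e3,(s*d[0]-c*d[1])/1e3,-d[2]/1e3,-np.degrees(tgt[3]-cur[3])],4)
E
python3 - <<'E'
from h import *
W=np.load("top.npy")
print(env.get_calibration("wrist"))
Q=sel(W,585,98,130,115,106,118); print("rim",fitbox(Q[:,:2],205,158,(585,98),0.05,True))
Q=sel(W,580,102,60,110,143,160); print("tube",fitbox(Q[:,:2],175,40,(580,102),1.67))
Q=sel(W,522,-367,140,140,6,18); print("lid",fitbox(Q[:,:2],205,158,(522,-367),.13))
Q=sel(W,522,-367,80,50,40,70); print("handle",fitbox(Q[:,:2],110,14,(522,-367),.13))
Q=sel(W,585,145,75,25,79,92); print("short",fitbox(Q[:,:2],150,40,(585,145),.05))
cur=[203.019,-591.108,404.761,.3308]
print(to(cur,[480,-360,430,.13]), to([480,-360,430,.13],[540,100,430,.05]))
E
```

```text
{'intrinsics': array([[290.99513524,   0.        , 254.25881747],
       [  0.        , 290.99513524, 195.84377873],
       [  0.        ,   0.        ,   1.        ]]), 'T_tool_cam': array([[ 2.56583797e-04,  9.64409543e-01,  2.64412873e-01,
         7.44905286e+01],
       [ 9.99999966e-01, -2.36570654e-04, -1.07531801e-04,
         2.66569618e-01],
       [-4.11523687e-05,  2.64412891e-01, -9.64409571e-01,
         2.01525692e+01],
       [ 0.00000000e+00,  0.00000000e+00,  0.00000000e+00,
         1.00000000e+00]])}
rim (array([5.83857884e+02, 1.02223139e+02, 3.42608505e-02]), np.float64(2.2805752530045935))
tube (array([580.25401505, 101.63319075,   1.67544654]), np.float64(0.0031812887330834655))
lid (array([ 5.20482469e+02, -3.64772657e+02,  1.10303399e-01]), np.float64(0.08225939528452234))
handle (array([ 5.21058794e+02, -3.64126188e+02,  1.23679443e-01]), np.float64(0.04562462907706043))
short (array([5.83883518e+02, 1.44406418e+02, 1.71790907e-02]), np.float64(0.0))
[ 0.337  -0.1286 -0.0252 11.505 ] [ 0.1191 -0.4483  0.      4.5837]
```

Emit:
{"method": "carry_out", "body": {
  "series": [
    [0.354,-0.117,-0.025,11.5,1],
    [0.354,-0.117,-0.025,11.5,1],
    [0.354,-0.117,-0.025,11.5,1],
    [0.354,-0.117,-0.025,11.5,1],
    [0.354,-0.117,-0.025,11.5,1],
    [0.354,-0.117,-0.025,11.5,1],
    [0.354,-0.117,-0.025,11.5,1],
    [0.354,-0.117,-0.025,11.5,1],
    [0.354,-0.117,-0.025,11.5,1],
    [0.354,-0.117,-0.025,11.5,1]
  ]
}}

```text
t: 1.35
eef_pos: [499.0, -366.4, 429.7]
tcp_rot: [3.142, 0.0, 0.128]
ft_force: [0.4, -0.2, 0.9]
opening: 0.999
grip_force: 0.0
```

Run:
```python
from h import *
im,d,W=cloud("wrist"); np.save("lidw.npy",W); save("wl",im)
s=env.state(); print(s["eef_pos"],s["tcp_rot"],s["qvel"])
Q=sel(W,522,-367,140,140,6,18); print("lid",fitbox(Q[:,:2],205,158,(522,-367),.13),np.median(Q[:,2]))
Q=sel(W,522,-367,80,50,46,70); print("handle",fitbox(Q[:,:2],110,14,(522,-367),.13),np.median(Q[:,2]))
e=s["eef_pos"]; cur=[*e,s["tcp_rot"][2]]
print(to(cur,[560,100,430,.05]))
```

```text
[ 499.10694541 -366.28669177  429.75665742] [3.14150719e+00 5.22598612e-05 1.28501102e-01] [ 0.00547958 -0.00019821 -0.00178324  0.00123574  0.00039455  0.00120413]
lid (array([ 5.22965785e+02, -3.67359838e+02,  1.09166541e-01]), np.float64(5.840817182328056e-05)) 11.855447062134033
handle (array([ 5.22421894e+02, -3.67348953e+02,  1.09191405e-01]), np.float64(0.0)) 53.794152958594424
[ 1.2010e-01 -4.5460e-01 -2.0000e-04  4.4978e+00]
```

Emit:
{"method": "carry_out", "body": {
  "series": [
    [0.14,-0.454,0,-88.5,1],
    [0.14,-0.454,0,-88.5,1],
    [0.14,-0.454,0,-88.5,1],
    [0.14,-0.454,0,-88.5,1],
    [0.14,-0.454,0,-88.5,1],
    [0.14,-0.454,0,-88.5,1],
    [0.14,-0.454,0,-88.5,1],
    [0.14,-0.454,0,-88.5,1],
    [0.14,-0.454,0,-88.5,1],
    [0.14,-0.454,0,-88.5,1],
    [0.14,-0.454,0,-88.5,1],
    [0.14,-0.454,0,-88.5,1]
  ]
}}

```text
t: 2.9
eef_pos: [579.8, 102.2, 429.8]
tcp_rot: [3.141, 0.0, 1.673]
ft_force: [-0.2, -0.7, 0.6]
opening: 1.003
grip_force: 0.0
```

Run:
```python
from h import *
im,d,W=cloud("wrist"); np.save("chw.npy",W); save("wc",cv2.resize(im,(768,576)))
s=env.state(); print(s["eef_pos"],s["tcp_rot"],s["qvel"],s["joints"])
Q=sel(W,585,98,130,115,108,117); print("rim",len(Q),fitbox(Q[:,:2],205,158,(585,98),0.05,True))
Q=sel(W,580,102,60,110,146,160); T,f=fitbox(Q[:,:2],175,40,(580,102),1.67);print("tube",T,f,np.median(Q[:,2]),cv2.minAreaRect(Q[:,:2].astype(np.float32)))
Q=sel(W,585,145,75,22,80,90); print("short",fitbox(Q[:,:2],150,40,(585,145),.05),cv2.minAreaRect(Q[:,:2].astype(np.float32)))
Q=sel(W,563,-40,40,40,122,150); print("knob",cv2.minAreaRect(Q[:,:2].astype(np.float32)),Q[:,2].max())
Q=sel(W,585,80,75,35,48,54); print("bar",fitbox(Q[:,:2],150,56,(585,70),.05))
cur=[*s["eef_pos"],s["tcp_rot"][2]]
```

```text
[579.7703344  102.28848528 429.78134139] [3.14148381e+00 7.84746200e-05 1.67329660e+00] [ 0.00164137  0.00112675 -0.00044277 -0.00093011  0.00038746 -0.00585728] [ 6.24705377e-02  4.14933939e-01  1.61894726e+00 -8.27782348e-05
  1.10759955e+00 -3.99927624e-02]
rim 2434 (array([5.86442858e+02, 1.01509152e+02, 3.56224231e-02]), np.float64(0.19434069859644712))
tube [580.55702699 122.04341433   1.67517419] 2.200139275652857e-05 151.7891332645001 ((581.7166137695312, 111.00062561035156), (40.05852508544922, 152.51097106933594), 5.9799394607543945)
short (array([5.85121222e+02, 1.43466351e+02, 2.01530435e-02]), np.float64(7.236522851081639e-05)) ((585.185791015625, 143.43023681640625), (150.12969970703125, 40.08700180053711), 1.1599881649017334)
knob ((563.79296875, -37.585533142089844), (37.27691650390625, 31.254318237304688), 24.376201629638672) 136.24994468945368
bar (array([ 5.84482458e+02,  6.30178214e+01, -1.08514363e-02]), np.float64(0.0))
```

View pics/wc.png

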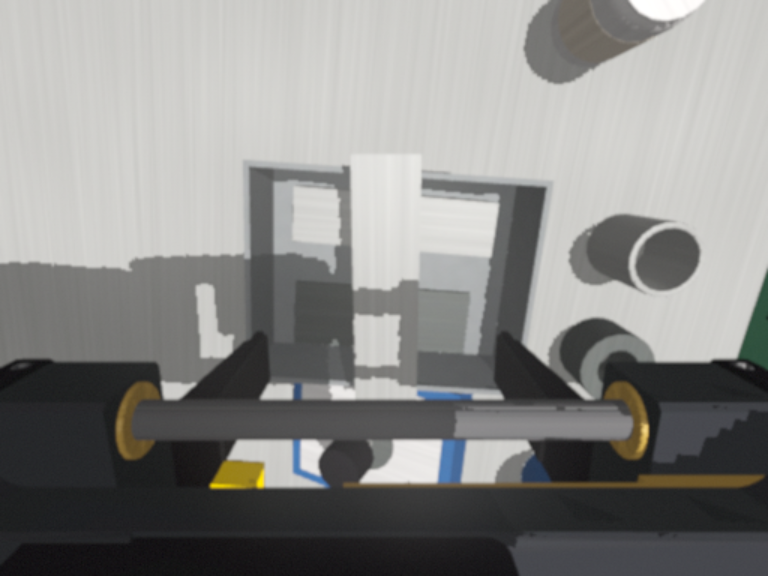

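The wrist view shows the chamber at (245–550, 160–385), with the tube at (350–420, 155–390) lying between the fingers. The tube centre is about (582,101), yaw 1.675, top at 152, as expected.

Emit:
{"method": "carry_out", "body": {
  "series": [
    [-0.001,0.002,0.05,0,1],
    [-0.001,0.002,0.1,0,1],
    [-0.001,0.002,0.123,0,1],
    [-0.001,0.002,0.123,0,1],
    [-0.001,0.002,0.123,0,0.2],
    [-0.001,0.002,0.123,0,0.2],
    [-0.001,0.002,0.123,0,0.2],
    [-0.001,0.002,0.123,0,0.2],
    [-0.001,0.002,0.123,0,0.2],
    [-0.001,0.002,0.123,0,0.2],
    [-0.001,0.002,0.123,0,0.2]
  ]
}}

```text
t: 4.32
eef_pos: [581.9, 102.1, 306.7]
tcp_rot: [3.142, 0.0, 1.675]
ft_force: [0.6, -0.3, 1.2]
opening: 0.421
grip_force: 30.0
```

Emit:
{"method": "carry_out", "body": {
  "series": [
    [0,0,-0.03,0,0.2],
    [0,0,-0.07,0,0.2],
    [0,0,-0.09,9,0.2],
    [-0.005,0,-0.09,19,0.2],
    [-0.01,0.001,-0.09,29,0.2],
    [-0.015,0.001,-0.09,39,0.2],
    [-0.02,0.001,-0.09,49,0.2],
    [-0.025,0.001,-0.09,59,0.2],
    [-0.029,0.001,-0.09,69,0.2],
    [-0.029,0.001,-0.09,79,0.2],
    [-0.029,0.001,-0.09,88,0.2],
    [-0.029,0.001,-0.09,93.9,0.2],
    [-0.029,0.001,-0.09,93.9,0.2],
    [-0.029,0.001,-0.09,93.9,0.2]
  ]
}}

```text
t: 6.08
eef_pos: [585.8, 73.3, 396.4]
tcp_rot: [3.141, 0.001, 0.038]
ft_force: [-0.8, -0.0, -5.4]
opening: 0.419
grip_force: 30.0
```

Run:
```python
from h import *
s=env.state(); print(s["eef_pos"],s["tcp_rot"],s["ft_force"],s["opening"],s["grip_force"],s["joints"][5])
im,d,W=cloud("wrist"); im2,d2,W2=cloud("top"); save("w2",np.hstack([im,cv2.resize(im2[150:260,180:330],(512,384))])[::,:][:, :1024]); save("w2s",cv2.resize(np.hstack([im,cv2.resize(im2[150:260,180:330],(512,384))]),(800,300)))
for n,w in (("wrist",W),("top",W2)):
    Q=sel(w,586,73,120,35,230,262); print(n,"tube",len(Q),cv2.minAreaRect(Q[:,:2].astype(np.float32)) if len(Q) else '',np.median(Q[:,2]) if len(Q) else '')
    Q=sel(w,586,70,70,60,46,56); print(n,"bar",len(Q),cv2.minAreaRect(Q[:,:2].astype(np.float32)))
    Q=sel(w,585,98,130,115,108,117); print("rim",len(Q),fitbox(Q[:,:2],205,158,(585,98),0.05,True))
```

```text
[585.80221026  73.32306409 396.36691731] [3.14147480e+00 7.35157036e-04 3.81876658e-02] [-0.76753052 -0.016729   -5.35236249] 0.41944503137966677 29.998918175697327 1.5453705818951364
wrist tube 18368 ((612.17041015625, 73.90361022949219), (119.27545928955078, 59.75869369506836), 1.7897411584854126) 241.5358251588585
wrist bar 142 ((593.8561401367188, 122.94711303710938), (122.67422485351562, 0.5110378861427307), 1.187932014465332)
rim 3888 (array([5.86496795e+02, 1.00523268e+02, 3.41319287e-02]), np.float64(2.307529361700696))
top tube 0  
top bar 0 ((0.0, 0.0), (0.0, 0.0), 0.0)
rim 65 (array([5.83535693e+02, 1.02744917e+02, 3.87103600e-02]), np.float64(0.0))
```

View pics/w2s.png

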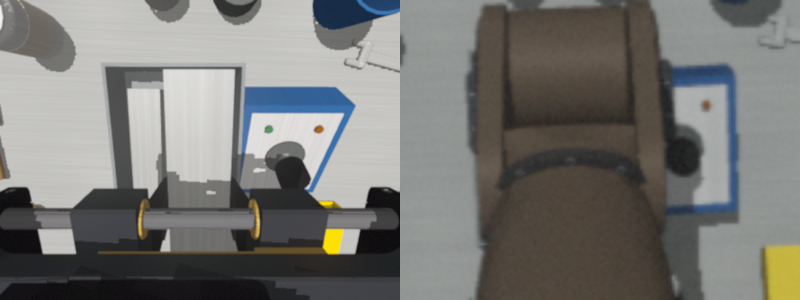

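Left: the held tube at (163–237, 68–250) is parallel to the chamber, over the free lane and clear of the short tube. Now I'll lower it.

Emit:
{"method": "carry_out", "body": {
  "series": [
    [0.001,0,0.04,0,0.2],
    [0.001,0,0.08,0,0.2],
    [0.001,0,0.11,0,0.2],
    [0.001,0,0.13,0,0.2],
    [0.001,0,0.142,0,0.2],
    [0.001,0,0.148,0,0.2],
    [0.001,0,0.15,0,0.2],
    [0.001,0,0.151,0,0.2],
    [0.001,0,0.151,0,0.2]
  ]
}}

```text
t: 7.3
eef_pos: [586.9, 73.4, 246.1]
tcp_rot: [3.141, -0.001, 0.036]
ft_force: [-0.1, -0.1, -5.1]
opening: 0.419
grip_force: 30.0
```

Emit:
{"method": "carry_out", "body": {
  "series": [
    [0,0,0.001,0,0.2],
    [0,0,0.0015,0,0.2],
    [0,0,0.002,0,0.2],
    [0,0,0.002,0,0.2]
  ]
}}

```text
t: 7.8
eef_pos: [586.8, 73.4, 244.7]
tcp_rot: [3.141, -0.001, 0.036]
ft_force: [-3.1, 0.4, 7.6]
opening: 0.413
grip_force: 30.0
```

Contact made (upward force of 7.6 N). I'll release and lift.

Emit:
{"method": "carry_out", "body": {
  "series": [
    [0,0,0,0,0.6],
    [0,0,0,0,0.6],
    [0,0,0,0,0.6],
    [0,0,-0.01,0,0.6],
    [0,0,-0.04,0,0.6],
    [0,0,-0.08,0,0.6],
    [0,0,-0.13,0,0.6],
    [0,0,-0.18,0,0.8],
    [0,0,-0.18,0,0.8],
    [0,0,-0.18,0,0.8]
  ]
}}

```text
t: 9.05
eef_pos: [586.5, 73.4, 423.5]
tcp_rot: [3.141, 0.0, 0.036]
ft_force: [0.3, -0.3, -0.9]
opening: 0.79
grip_force: 0.0
```

Run:
```python
from h import *
s=env.state(); print(s["eef_pos"],s["tcp_rot"],s["opening"])
im,d,W=cloud("wrist"); save("w3",im)
Q=sel(W,586,73,100,38,82,100); print("tube",len(Q),cv2.minAreaRect(Q[:,:2].astype(np.float32)),np.percentile(Q[:,2],[5,50,95]))
for x in (560,600,650):
  q=Q[abs(Q[:,0]-x)<8]; print(x,np.median(q[:,2]) if len(q) else '', q[:,1].min() if len(q) else '', q[:,1].max() if len(q) else '')
Q=sel(W,585,98,130,115,108,117); Q=Q[~((abs(Q[:,0]-586)<85)&(abs(Q[:,1]-101)<62))]; print("rim",len(Q),fitbox(Q[:,:2],205,158,(585,98),0.05,True))
print(to([*s["eef_pos"],s["tcp_rot"][2]],[522.6,-367.3,429,.109]))
```

```text
[586.47464806  73.35998735 423.47199382] [3.14148569e+00 3.63835608e-04 3.58505455e-02] 0.79030877616398
tube 5873 ((587.0810546875, 76.59717559814453), (197.97740173339844, 75.67823791503906), 2.134587526321411) [88.40070005 89.88017552 91.07383339]
560 89.97222531733871 51.58723509604938 91.77293884131092
600 89.86274642921987 53.7208979851672 92.57739709750734
650 89.87955869521477 55.224976837129205 94.677720764312
rim 3449 (array([5.86735022e+02, 1.00511756e+02, 3.35285793e-02]), np.float64(2.1635360292379673))
[-0.0796  0.4381 -0.0055 -4.1912]
```

View pics/w3.png

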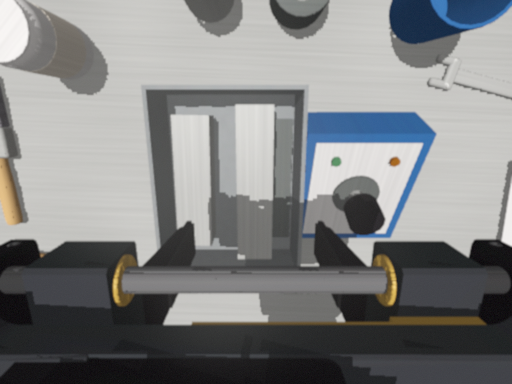

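The picture shows the long tube (235–275, 105–260) flat in the free lane, the short tube to its left at (172–212, 115–245), and the knob at (365,212). The tube's top is at 90 mm, level and below 104. On to the lid.

Emit:
{"method": "carry_out", "body": {
  "series": [
    [-0.08,0.438,0,-4.2,0.6],
    [-0.08,0.438,0,-4.2,0.6],
    [-0.08,0.438,0,-4.2,0.6],
    [-0.08,0.438,0,-4.2,0.6],
    [-0.08,0.438,0,-4.2,0.6],
    [-0.08,0.438,0,-4.2,0.6],
    [-0.08,0.438,0,-4.2,0.6],
    [-0.08,0.438,0,-4.2,0.6],
    [-0.08,0.438,0.05,-4.2,0.6],
    [-0.08,0.438,0.1,-4.2,0.6],
    [-0.08,0.438,0.15,-4.2,0.6],
    [-0.08,0.438,0.15,-4.2,0.6],
    [-0.08,0.438,0.15,-4.2,0.6]
  ]
}}

```text
t: 10.72
eef_pos: [523.1, -367.1, 275.0]
tcp_rot: [3.141, -0.001, 0.11]
ft_force: [0.3, 0.9, 0.3]
opening: 0.602
grip_force: 0.0
```

Run:
```python
from h import *
s=env.state(); print(s["eef_pos"],s["tcp_rot"],s["opening"])
im,d,W=cloud("wrist")
Q=sel(W,522,-367,70,25,46,70); print("handle",len(Q),cv2.minAreaRect(Q[:,:2].astype(np.float32)),np.median(Q[:,2]))
print(to([*s["eef_pos"],s["tcp_rot"][2]],[522.6,-367.3,218,.109]))
W=np.load("chw.npy"); Q=sel(W,585,98,130,115,108,117)
for r in (106,109,110): 
  Q=sel(W,585,98,130,115,r,r+7); Q=Q[Q[:,1]>40]; print(fitbox(Q[:,:2],205,158,(585,98),0.05,True))
```

```text
[ 523.12533781 -367.05425155  275.01482825] [ 3.14086660e+00 -6.81554047e-04  1.09676979e-01] 0.6019524080460613
handle 2297 ((532.3909912109375, -366.0492858886719), (91.37860107421875, 13.861455917358398), 6.474508762359619) 53.83656926835775
[-0.0005  0.0002  0.057   0.0388]
(array([5.86450480e+02, 1.01410958e+02, 3.69966264e-02]), np.float64(0.02860414663026544))
(array([5.86487572e+02, 1.01411159e+02, 3.71459094e-02]), np.float64(0.019908724640039174))
(array([5.86500501e+02, 1.01411223e+02, 3.70884633e-02]), np.float64(0.015801110494956708))
```

Emit:
{"method": "carry_out", "body": {
  "series": [
    [0,0,0.03,0,0.6],
    [0,0,0.05,0,0.6],
    [0,0,0.057,0,0.6],
    [0,0,0.057,0,0.6],
    [0,0,0.057,0,0],
    [0,0,0.057,0,0],
    [0,0,0.057,0,0],
    [0,0,0.057,0,0],
    [0,0,0.057,0,0],
    [0,0,0.057,0,0],
    [0,0,0.03,0,0],
    [0,0,-0.01,0,0],
    [0,0,-0.06,0,0],
    [0,0,-0.11,0,0],
    [0,0,-0.14,0,0],
    [0,0,-0.14,0,0]
  ]
}}

```text
t: 12.78
eef_pos: [522.5, -367.1, 415.0]
tcp_rot: [3.139, -0.002, 0.109]
ft_force: [0.2, 0.6, -6.5]
opening: 0.143
grip_force: 30.0
```

Run:
```python
from h import *
s=env.state(); e=s["eef_pos"]; print(e,s["tcp_rot"],s["opening"],s["grip_force"],s["ft_force"])
im,d,W=cloud("wrist")
zp=e[2]-171-35
Q=sel(W,e[0],e[1],140,140,zp-6,zp+6); print("lid",len(Q),fitbox(Q[:,:2],205,158,e[:2],.11),np.median(Q[:,2]),zp)
print(cv2.minAreaRect(Q[:,:2].astype(np.float32)))
A=np.c_[Q[:,:2]-e[:2],np.ones(len(Q))]; print("plane",np.linalg.lstsq(A,Q[:,2],rcond=None)[0])
print(to([*e,s["tcp_rot"][2]],[586.5,101.4,e[2],.037+s["tcp_rot"][2]-.109]))
```

```text
[ 522.47481586 -367.1171381   415.01120082] [ 3.13946113e+00 -1.87346201e-03  1.09137241e-01] 0.1430297297277295 29.9989315867424 [ 0.17316773  0.62944418 -6.5496102 ]
lid 40940 (array([ 5.51235922e+02, -3.64746979e+02,  1.10038721e-01]), np.float64(1.7572136412272178e-05)) 210.1596087499491 209.011200818718
((537.7200317382812, -366.1252136230469), (175.60665893554688, 158.44212341308594), 6.3225908279418945)
plane [ 3.58783905e-04 -3.09491887e-03  2.10157921e+02]
[ 0.1147 -0.4588 -0.      4.1253]
```

Emit:
{"method": "carry_out", "body": {
  "series": [
    [0.0115,-0.046,0,0,0],
    [0.023,-0.092,0,0.4,0],
    [0.0345,-0.138,0,0.8,0],
    [0.046,-0.184,0,1.5,0],
    [0.0575,-0.23,0,2,0],
    [0.069,-0.276,0,2.5,0],
    [0.08,-0.322,0,3,0],
    [0.092,-0.368,0,3.5,0],
    [0.103,-0.414,0,4,0],
    [0.11,-0.444,0,4.2,0],
    [0.114,-0.46,0,4.2,0],
    [0.114,-0.46,0.03,4.2,0],
    [0.114,-0.46,0.05,4.2,0],
    [0.114,-0.46,0.06,4.2,0],
    [0.114,-0.46,0.06,4.2,0],
    [0.114,-0.46,0.06,4.2,0]
  ]
}}

```text
t: 14.82
eef_pos: [586.0, 102.3, 354.3]
tcp_rot: [3.142, -0.001, 0.036]
ft_force: [1.0, 0.5, -6.3]
opening: 0.145
grip_force: 30.0
```

Run:
```python
from h import *
s=env.state(); e=s["eef_pos"]; print(e,s["tcp_rot"],s["opening"],s["grip_force"],s["ft_force"])
im,d,W=cloud("wrist"); save("w4",im)
zp=e[2]-171-35
Q=sel(W,e[0],e[1],140,120,zp-6,zp+6); c=cv2.minAreaRect(Q[:,:2].astype(np.float32)); print(c,np.median(Q[:,2]),zp)
A=np.c_[Q[:,:2]-e[:2],np.ones(len(Q))]; print("plane",np.linalg.lstsq(A,Q[:,2],rcond=None)[0])
Q=sel(W,585,98,130,100,108,117); Q=Q[Q[:,1]>25]; print("rim",len(Q),Q[:,:2].min(0),Q[:,:2].max(0))
```

```text
[585.98649817 102.25213729 354.26470774] [ 3.14151292e+00 -8.73774471e-04  3.55441829e-02] 0.14515414013596012 29.996328949928284 [ 0.97885082  0.54327173 -6.25966936]
((601.417236328125, 102.50731658935547), (174.81053161621094, 158.9751434326172), 1.9596894979476929) 149.19668349292607 148.26470774098698
plane [-1.84609334e-03 -9.16908087e-03  1.49301486e+02]Traceback (most recent call last):
  File "<stdin>", line 7, in <module>
    return umr_minimum(a, axis, None, out, keepdims, initial, where)
ValueError: zero-size array to reduction operation minimum which has no identity
```

View pics/w4.png

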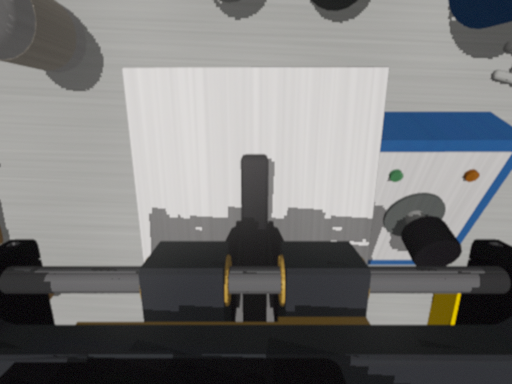

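The lid (125–388, 68–260) covers the chamber outline squarely. It's within 1 mm of target and level. Lowering.

Emit:
{"method": "carry_out", "body": {
  "series": [
    [0,0.0005,0.01,0,0],
    [0,0.0005,0.017,0,0],
    [0,0.0005,0.021,0,0],
    [0,0.0005,0.025,0,0],
    [0,0.0005,0.028,0,0],
    [0,0.0005,0.03,0,0],
    [0,0.0005,0.0315,0,0],
    [0,0.0005,0.0325,0,0],
    [0,0.0005,0.0325,0,0]
  ]
}}

```text
t: 16.0
eef_pos: [585.8, 102.0, 321.4]
tcp_rot: [3.142, -0.0, 0.036]
ft_force: [-0.5, 0.1, -4.9]
opening: 0.147
grip_force: 30.0
```

Emit:
{"method": "carry_out", "body": {
  "series": [
    [0,0,0.001,0,0],
    [0,0,0.0015,0,0],
    [0,0,0.0015,0,0]
  ]
}}

```text
t: 16.38
eef_pos: [585.8, 101.8, 320.8]
tcp_rot: [3.141, -0.001, 0.036]
ft_force: [-4.2, -2.3, 6.5]
opening: 0.148
grip_force: 30.0
```

Emit:
{"method": "carry_out", "body": {
  "series": [
    [0,0,0,0,0.3],
    [0,0,0,0,0.5],
    [0,0,0,0,0.5],
    [0,0,0,0,0.5],
    [0,0,-0.02,0,0.5],
    [0,0,-0.06,0,0.5],
    [0,0,-0.1,0,0.7],
    [0,0,-0.1,0,0.7],
    [0,0,-0.1,0,0.7]
  ]
}}

```text
t: 17.5
eef_pos: [585.6, 101.9, 419.0]
tcp_rot: [3.141, 0.001, 0.036]
ft_force: [0.3, 0.6, -0.6]
opening: 0.69
grip_force: 0.0
```

Run:
```python
from h import *
s=env.state(); e=s["eef_pos"]; print(e,s["tcp_rot"],s["opening"])
im,d,W=cloud("wrist"); save("w5",im)
Q=sel(W,586,101,140,76,108,124); c=cv2.minAreaRect(Q[:,:2].astype(np.float32)); print(c,np.percentile(Q[:,2],[2,50,98]))
A=np.c_[Q[:,:2]-e[:2],np.ones(len(Q))]; print("plane",np.linalg.lstsq(A,Q[:,2],rcond=None)[0])
Q=sel(W,565,-40,35,35,118,145); print("knob",len(Q),cv2.minAreaRect(Q[:,:2].astype(np.float32)),Q[:,2].max(), Q[:,:2].min(0),Q[:,:2].max(0))
c,si=np.cos(.037),np.sin(.037); k=np.array([586.5+c*-25+si*141.5,101.4+si*-25-c*141.5]);print(k)
print(to([*e,s["tcp_rot"][2]],[*k,e[2],.037]))
```

```text
[585.61852505 101.93964471 419.00183568] [3.14149773e+00 8.38184090e-04 3.58037875e-02] 0.690111649009696
((596.6358642578125, 100.80548095703125), (186.02391052246094, 153.6180877685547), 1.002108097076416) [114.46935171 115.90235697 117.32129292]
plane [-1.63964500e-03 -7.02830720e-04  1.15936199e+02]
knob 1149 ((565.0221557617188, -40.10797882080078), (39.91958236694336, 34.41522216796875), 17.17424964904785) 136.62891134807933 [545.47750652 -58.73745079] [585.92521518 -23.36407841]
[566.75141606 -40.92794326]
[-0.024   0.1421 -0.     -0.0685]
```

The lid top is at 115.9 mm and level, so the lid is home. Knob centre is (566.8,-40.9), and the model and image agree. Going down to grip it.

Emit:
{"method": "carry_out", "body": {
  "series": [
    [-0.024,0.05,0,0,0.68],
    [-0.024,0.1,0,0,0.68],
    [-0.024,0.142,0,0,0.68],
    [-0.024,0.142,0,0,0.68],
    [-0.024,0.142,0.05,0,0.68],
    [-0.024,0.142,0.1,0,0.68],
    [-0.024,0.142,0.125,0,0.68],
    [-0.024,0.142,0.1325,0,0.68],
    [-0.024,0.142,0.1325,0,0.68],
    [-0.024,0.142,0.1325,0,0.1],
    [-0.024,0.142,0.1325,0,0.1],
    [-0.024,0.142,0.1325,0,0.1],
    [-0.024,0.142,0.1325,0,0.1],
    [-0.024,0.142,0.1325,0,0.1]
  ]
}}

```text
t: 19.3
eef_pos: [567.0, -41.0, 287.6]
tcp_rot: [3.141, -0.001, 0.036]
ft_force: [-1.0, -2.2, 5.1]
opening: 0.374
grip_force: 30.0
```

Emit:
{"method": "carry_out", "body": {
  "series": [
    [-0.0015,0,-0.0033,0,0.1],
    [-0.003,0,-0.0065,0,0.1],
    [-0.0045,0,-0.0098,0,0.1],
    [-0.006,0,-0.013,0,0.1],
    [-0.007,0,-0.0155,0,0.1],
    [-0.0076,0,-0.0168,0,0.1],
    [-0.0076,0,-0.0168,0,0.1],
    [-0.0076,0,-0.0168,0,0.1]
  ]
}}

```text
t: 20.3
eef_pos: [559.4, -41.2, 303.8]
tcp_rot: [3.141, -0.0, 0.036]
ft_force: [6.1, -1.4, -7.2]
opening: 0.375
grip_force: 30.0
```

The spring force is about 9.4 N after 17.9 mm of travel, so the knob is at its stop. Letting go.

Emit:
{"method": "carry_out", "body": {
  "series": [
    [0,0,0,0,0.68],
    [0,0,0,0,0.68],
    [0,0,0,0,0.68],
    [0,0,0,0,0.68],
    [0,0,-0.03,0,0.68],
    [0,0,-0.08,0,0.68],
    [0,0,-0.12,0,0.68],
    [0,0,-0.12,0,0.68],
    [0,0,-0.12,0,0.68]
  ]
}}

```text
t: 21.42
eef_pos: [559.0, -41.0, 423.3]
tcp_rot: [-3.141, 0.001, 0.036]
ft_force: [0.1, -0.6, 0.1]
opening: 0.675
grip_force: 0.0
```

Run:
```python
from h import *
s=env.state(); e=s["eef_pos"]; print(e,s["opening"],s["ft_force"])
im,d,W=cloud("wrist"); save("w6",im)
Q=sel(W,565,-40,35,30,118,165); print("knob",len(Q),Q[:,2].max(), Q[:,:2].min(0),Q[:,:2].max(0))
Q=sel(W,600,101,120,76,108,124); print(cv2.minAreaRect(Q[:,:2].astype(np.float32)),np.percentile(Q[:,2],[2,50,98]))
A=np.c_[Q[:,:2]-e[:2],np.ones(len(Q))]; print("plane",np.linalg.lstsq(A,Q[:,2],rcond=None)[0])
```

```text
[559.04759467 -41.01589107 423.31760142] 0.6750759240719756 [ 0.11293166 -0.58751478  0.05468501]
knob 1126 136.66242431941265 [546.2876459  -58.71593239] [585.02116681 -23.86368387]
((586.4481811523438, 100.98536682128906), (210.83511352539062, 152.00497436523438), 0.016153063625097275) [114.19402679 115.74511517 117.27879669]
plane [-2.06817515e-03 -3.01646681e-04  1.15882292e+02]
```

View pics/w6.png

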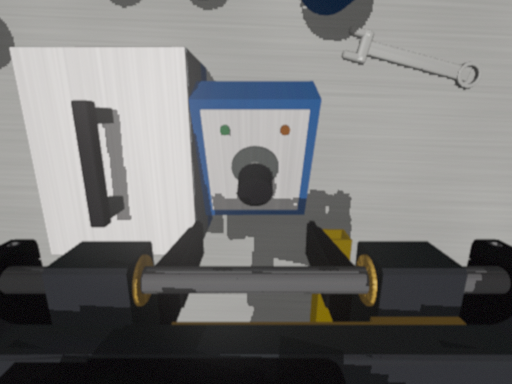

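The knob at (255,185) is back at rest with its top at 136.7 mm, the same as before. The lid (15–205, 48–255) is seated, and the gripper is clear of everything. Handing in.

```bash
python3 -c "
from cell import env
print(env.job_done())"
```

```text
the job is handed in; nothing more can be done
None
```

The job is handed in at about 21.5 s of the 72 s (no verdict was returned): the long tube lies flat in the free lane, the lid measures fully home, and the knob was pulled to its stop and is back at rest.

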